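# Set the iris of the stamp exposure unit and start it

## Robot

A 6-joint arm with a two-finger parallel gripper is mounted at the origin on the work surface. World frame = base frame: x ahead of the robot, y to its left, z up, the work surface at z = 0. Lengths are in m, angles in degrees, forces in N, time in s.
With the tool pointing down it reaches from about 0.35 to 0.875 m from the base axis. Payload 4.2 kg.
Tool frame: the origin (TCP) lies midway between the tips of the shut fingers; the grasp point (between the pads) lies 19 mm behind it; z points along the fingers, y is the direction in which the jaws open and shut (so a half turn about z gives the same grasp; the last joint's range is limited). The gripper opens to 87 mm and grips with 3 to 60 N. Pads are 19 mm wide; open, the fingers measure 117 mm over their backs; the gripper's body (75 mm by 190 mm) begins 51 mm behind the grasp point.
Start: joints at [14.817, 22.042, 0.453, 0, -68.411, -14.817], TCP at [0.625, 0, 0.223] pointing down, gripper open.
Joint ranges: [-179.83, 179.83], [-69.29, 118.12], [-61.27, 80.66], [-181.25, 117.63], [-171.15, -9.14], [-177.46, 177.46]. Speed limits (degrees/s): [159.86, 159.86, 180, 180, 180, 180].

## Interface

Orientations are given as a 3x3 rotation matrix whose columns are the frame's x, y, z axes.
In Python, from station import sense, capture, finish_job gives the robot as it stands. The module is installed in compiled form; this text tells all that it offers.
- The arm moves only by the shell command python3 -m jog 'ROWS' [OPENING]. ROWS is JSON, a list of rows, each a list of 6 numbers: the shift along the tool's x, y, z in cm, then the turn, a rotation vector about the tool's x, y, z in degrees. In form: [[dx, dy, dz, wx, wy, wz], ...]. A call has exactly 5 rows; each row shifts and turns the commanded pose from where the row before left it, along the tool's axes as they then stand; what a row does not reach is not made up. A row lasts 1/12 s, in which the tool goes at most 41.7 mm and 7.16 degrees, less where a joint would pass 70% of its speed; a pose out of reach is approached as far as the arm can. A call is refused whole if a number of a shift passes 4.17 or a number of a turn 7.16, either way. A call with a gripper value outside its range is refused whole. OPENING is the finger opening in cm, from 0 to 8.7, set as the call begins (- or left out, the last holds). The fingers move at their own pace and stop on an object; the grip force is fixed at half the most. Time passes only in rows, so rows that do not move let the fingers close, or fill a call up. It gives the time, the measured TCP pose, the force and the opening at its end, in the units of the state.
- sense(): the state, without advancing time (a new reading comes with each control period).
- capture(name): name is "scene" or "side" or "wrist"; returns a dict with "frame" (420x560x3 uint8, red, green, blue), "fx", "fy", "cx", "cy" (pixels), "dist" ([k1, k2, p1, p2, k3] as OpenCV has them; the pictures are not rectified), "world_to_cam" (4x4, takes a point from world to camera coordinates). Camera axes: x right, y up, looking along -z (the intrinsics and any distortion apply to the point x, -y, -z); pixel columns grow to the right and rows downward; lengths in m; the calibration is good to about 2 mm. A picture is of the moment at which its call begins. There is no depth.
- finish_job(): hands the job in, once; it reports no verdict.
The state is a dict: "time_s": time; "joints": joint angles; "joint_velocities": joint speeds; "effort": joint torques, N m; "tcp_pos": TCP position; "ee_rot": TCP orientation; "wrist_force": force on the tool from outside, world axes, zero at the start; "moment": the same for the moment, N m; "gripper_width": opening from 0.0 (shut) to 1.0 (fully open).
Only numpy, scipy, OpenCV 4.12 (cv2) and the standard library are available. Lean on these libraries where they do the work, as an engineer would, in place of code of your own. Each camera call takes 0.05 s, during which the arm holds its last target.

## Task

On the grey exposure unit, push the iris ring's lever round with the side of the fingers until its pointer stands at the one long mark of the scale; do not pinch the lever. Then press the round start button fully down, let it come up again and move clear, with the pointer still at the long mark. Grasp and lift nothing, and leave the timer knob and the stamps, ink pads, jar, bottle and roller where they are.

Things in the scene. Friction and masses are not known exactly. Their poses are not given: they have to be found in the camera images.
- unit: The exposure unit: flat-topped grey steel housing, 260 x 340 x 55 mm high, fixed to the table; origin at the centre of its underside, x across its depth away from the robot, y to the left along its length. The iris axis stands at x 30, y 30 mm in this frame, the start button at x -60, y -125 mm.
- iris_axis (a point): Centre of the iris ring (aluminium, 116 mm across, 12 mm high, dark leaves in its middle) on its vertical axis, at its top face, 12 mm above the unit's flat top. The axes turn with the ring: -x points along the lever, z up.
- lever_top (a point): Top centre of the lever's upright dark finger tab: 46 mm above the unit's top, 74 mm out from the ring's axis, 18 mm long radially, 12 mm wide. Its foot is a flat arm 4 to 10 mm above the unit's top, so its sides can be pushed from 10 to 43 mm up. It moves in an arc about the ring's axis, stays where it is left, and about 2 N moves it. Only the ring stands within 40 mm of its path.
- pointer (a point): Tip of the lever's short needle, 90 mm out from the ring's axis, 3 mm above the unit's top; it reads against the scale and turns with the lever.
- long_mark (a point): Inner end of the one long black mark (30 x 3 mm, radial) in the middle of the white scale plate, 90 mm out from the ring's axis; three short marks (10 mm) on each side, 0.2 rad apart. The flat plate is shifted round the axis from job to job but stays put during the work. The iris is set when the pointer stands here.
- iris (a joint): Angle of the ring and lever in rad, growing anticlockwise seen from above; 0 is with the lever pointing straight at the unit's robot-facing long side; stops at -1.1 and 0.9. The lever starts near the -1.1 stop, clockwise of the long mark.
- lever_left: One side cheek of the finger tab (14 x 4 x 31 mm high), on its clockwise side, origin at the cheek's foot.
- lever_right: The other side cheek of the finger tab, same size, on its anticlockwise side, origin at the cheek's foot.
- start_top (a point): Centre of the top face of the round start button (28 mm across) in its housing, at the end of the unit's top away from the iris, on the robot's side. It is pressed straight down; spring, 6 mm travel, 5 N fully down.
- start (a joint): Travel of the start button in m: 0 released, 0.006 fully down.
- timer (a joint): Turn in rad of the timer knob (40 mm across, bar grip) on the unit's top, 90 mm beyond the start button; to be left alone.
- stamp_small: Bystander, loose: small wooden hand stamp, 35 x 45 x 42 mm high, standing on the unit's top; origin at the centre of its underside. Not to be moved.
- pad_small: Bystander, loose: flat closed ink pad, 50 x 60 x 18 mm high, lying on the unit's top; origin at the centre of its underside. Not to be moved.
- pad_large: Bystander, loose: flat closed ink pad, 70 x 110 x 22 mm high, lying on the table; origin at the centre of its underside. Not to be moved.
- stamp_large: Bystander, loose: large wooden hand stamp, 60 x 80 x 60 mm high, standing on the table; origin at the centre of its underside. Not to be moved.
- ink_jar: Bystander, loose: round ink jar, 52 mm across, 60 mm high, on the table; origin at the centre of its underside. Not to be moved.
- ink_bottle: Bystander, loose: round ink bottle, 44 mm across, 120 mm high, on the table; origin at the centre of its underside. Not to be moved.
- brayer: Bystander, loose: ink roller with wooden handle, lying on the table, 150 x 100 x 32 mm high; origin at the centre of its underside. Not to be moved.

How it is judged (in metres and radians):
On the way, in this order (a step that is already met when the one before it is completed fails the run):
1. the pointer rests at the long mark (horizontal distance between pointer and long_mark below 0.006 m and velocity of joint iris between -0.05 and 0.05 rad/s), for 0.3 s.
2. the start button is fully down (horizontal distance between pointer and long_mark below 0.006 m and value of joint start above 0.0048 m), for 0.05 s.
At the end, for the whole second after the job is handed in: The pointer is within 6 mm of the inner end of the long mark, the start button has been fully pressed and is up again, the timer knob is unturned (within 0.15 rad) and every bystander is within 15 mm of where it stood (horizontal distance between pointer and long_mark below 0.006 m and value of joint start below 0.0015 m and value of joint timer below 0.15 rad and distance of each of stamp_small, pad_small, pad_large, stamp_large, ink_jar, ink_bottle, brayer from where it was at the start of the episode below 0.015 m); the robot touches nothing.
It fails at once if the start button is pressed in (over 3 mm) while the pointer is off the long mark by more than 8 mm (value of joint start above 0.003 m and horizontal distance between pointer and long_mark above 0.008 m).
It fails at once if the lever is pinched: both side cheeks of its tab pressed by the fingers at once (contact force between the fingers and lever_left above 0.5 N and contact force between the fingers and lever_right above 0.5 N).
It fails at once if the timer knob is turned by more than 0.15 rad (value of joint timer above 0.15 rad).
It fails at once if a stamp, ink pad, jar, bottle or roller is lifted or moved by more than 15 mm (distance of any of stamp_small, pad_small, pad_large, stamp_large, ink_jar, ink_bottle, brayer from where it was at the start of the episode above 0.015 m).
It also fails if it takes over 45 s, if anything falls off the work surface, if the arm or the gripper's body presses on something with over 40 N, if the wrist force passes 120 N, or if a joint passes its speed limit or range.

## Working session

There is one attempt and no reset: what is moved stays moved. The work goes in short steps, Python scripts to look and compute and a shell command to move; the robot and the scene stay as the last step left them, time stands still between calls to the robot, and variables do not carry over. Pictures are saved under pics/ and viewed, and the job is handed in when it is done.

```bash
mkdir -p pics; cat > h.py <<'E'
import numpy as np, cv2
from station import sense, capture
def grab(n,f):
    c=capture(n); cv2.imwrite('pics/'+f,cv2.cvtColor(c['frame'],cv2.COLOR_RGB2BGR)); 
    np.save('pics/%s.npy'%f, np.array([c['fx'],c['fy'],c['cx'],c['cy'],*c['dist'],*np.array(c['world_to_cam']).ravel()])); return c
def load(f):
    a=np.load('pics/%s.npy'%f); K=np.array([[a[0],0,a[2]],[0,a[1],a[3]],[0,0,1]]); return K,a[4:9],a[9:].reshape(4,4)
def ray(f,uv,z):
    K,d,W=load(f); p=cv2.undistortPoints(np.array(uv,float).reshape(-1,1,2),K,d).reshape(-1,2)
    R=W[:3,:3];t=W[:3,3];o=-R.T@t
    D=np.c_[p[:,0],-p[:,1],-np.ones(len(p))]@R
    return o+D*((z-o[2])/D[:,2])[:,None]
def proj(f,P):
    K,d,W=load(f); q=np.atleast_2d(P)@W[:3,:3].T+W[:3,3]; q=q*[1,-1,-1]
    return cv2.projectPoints(q,np.zeros(3),np.zeros(3),K,d)[0].reshape(-1,2)
E
python3 - <<'E'
from h import *
for n in('scene','side','wrist'):grab(n,n+'0.png')
s=sense();print(s['time_s'],s['tcp_pos'],s['ee_rot'],s['wrist_force'],s['gripper_width'])
E
```

```text
0.15 [6.24554540e-01 7.95589080e-06 2.21716023e-01] [[-1.28334952e-04 -9.99998635e-01 -1.64715504e-03]
 [-9.99999987e-01  1.28499979e-04 -1.00083345e-04]
 [ 1.00294867e-04  1.64714218e-03 -9.99998638e-01]] [-0.10178415  0.06106629  0.58915638] 0.9968345252490826
```

View pics/scene0.png

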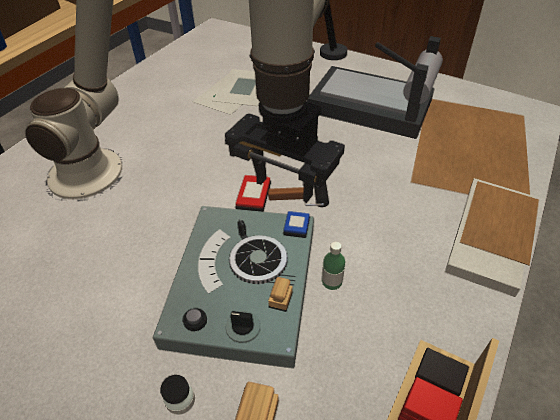

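View pics/side0.png

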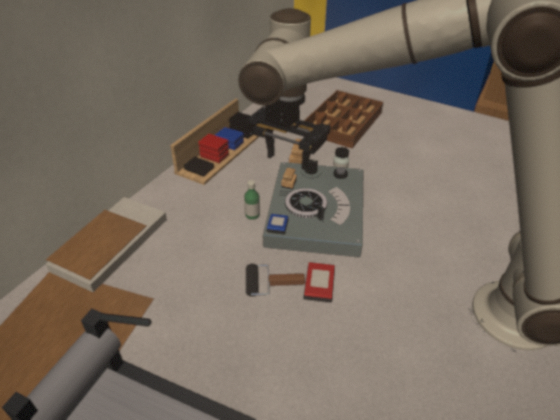

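View pics/wrist0.png

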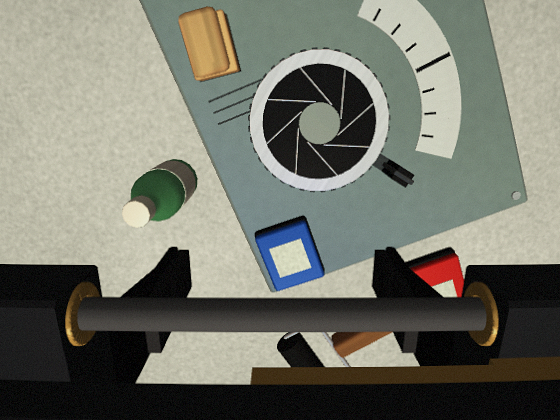

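```bash
python3 - <<'E'
from h import *
im=cv2.imread('pics/wrist0.png');cv2.imwrite('pics/w0z.png',cv2.resize(im[0:220,230:530],None,fx=2.66,fy=2.66,interpolation=cv2.INTER_CUBIC))
im=cv2.imread('pics/scene0.png');cv2.imwrite('pics/s0z.png',cv2.resize(im[195:365,150:330],None,fx=3.5,fy=3.5,interpolation=cv2.INTER_CUBIC))
E
```

```text
(no output)
```

View pics/w0z.png

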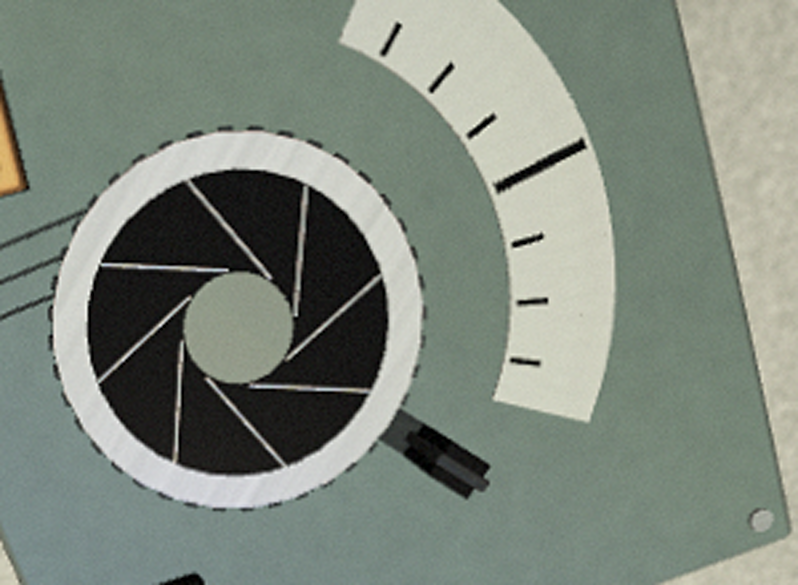

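View pics/s0z.png

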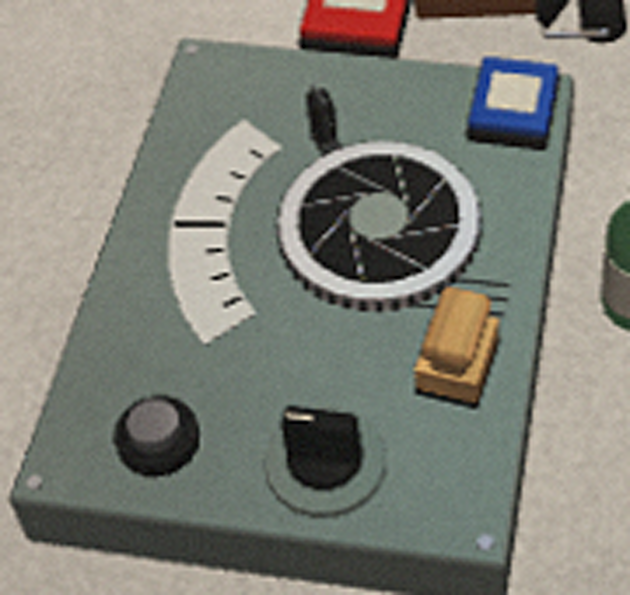

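```bash
python3 - <<'E'
from h import *
r=lambda f,p,z:ray(f,p,z)
print('ring',r('wrist0.png',[[319.8,119.9]],.067), 'sc', r('scene0.png',[[150+379/3.5,195+217/3.5]],.067))
print('mark',r('wrist0.png',[[416.8,70.7],[449.9,54.1]],.0555),r('scene0.png',[[150+224/3.5,195+225/3.5],[150+175/3.5,195+224/3.5]],.0555))
print('levertop w',r('wrist0.png',[[230+448/2.66,462/2.66]],.101),'sc',r('scene0.png',[[150+320/3.5,195+98/3.5]],.101))
print('needle w',r('wrist0.png',[[230+488/2.66,485/2.66]],.058))
c=r('scene0.png',[[202.3,206.4],[153.4,337],[294,355.6],[313.7,216.4]],.055);print('corners',c, np.linalg.norm(np.diff(c,axis=0),axis=1))
print('cornerw',r('wrist0.png',[[527,201.9]],.055))
print('btn',r('scene0.png',[[193.4,317]],.075))
E
```

```text
ring [[ 0.59195861 -0.05842089  0.067     ]] sc [[ 0.59350317 -0.05515117  0.067     ]]
mark [[ 0.5111166  -0.09836987  0.0555    ]
 [ 0.48464452 -0.11186084  0.0555    ]] [[ 0.5119958  -0.09747608  0.0555    ]
 [ 0.48633367 -0.11112773  0.0555    ]]
levertop w [[ 0.53360962 -0.02058269  0.101     ]] sc [[ 0.53177268 -0.01853925  0.101     ]]
needle w [[ 0.50557208 -0.00368602  0.058     ]]
corners [[ 0.39815908  0.01431294  0.055     ]
 [ 0.52007355 -0.29710829  0.055     ]
 [ 0.75755132 -0.20216237  0.055     ]
 [ 0.63451857  0.11009254  0.055     ]] [0.33443433 0.25575461 0.33561911]
cornerw [[0.3950996  0.01519692 0.055     ]]
btn [[ 0.56807737 -0.23515047  0.075     ]]
```

```bash
python3 -m jog '[[-0.19,1.56,0,0,0,0],[-0.19,1.56,0,0,0,0],[-0.19,1.56,0,0,0,0],[-0.19,1.56,0,0,0,0],[-0.19,1.56,0,0,0,0]]' 0
python3 -m jog '[[0,0,0,0,0,6.3],[0,0,0,0,0,6.3],[0,0,0,0,0,6.3],[0,0,0,0,0,6.3],[0,0,0,0,0,6.3]]' 0
python3 -m jog '[[0,0,1.6,0,0,0],[0,0,1.6,0,0,0],[0,0,1.6,0,0,0],[0,0,1.6,0,0,0],[0,0,1.6,0,0,0]]' 0
python3 - <<'E'
from h import *
for n in('scene','side','wrist'):grab(n,n+'1.png')
im=cv2.imread('pics/scene1.png');cv2.imwrite('pics/s1z.png',cv2.resize(im[150:350,150:350],None,fx=3,fy=3,interpolation=cv2.INTER_CUBIC))
s=sense();print(s['time_s'],s['tcp_pos'],s['ee_rot'],s['wrist_force'],s['gripper_width'])
E
```

```text
time_s: 0.57
tcp_pos: [0.546, 0.0095, 0.2221]
ee_rot: [[-0.0, -1.0, -0.001], [-1.0, 0.0, -0.0], [0.0, 0.001, -1.0]]
wrist_force: [0.3, -0.7, -0.2]
gripper_width: 0.705
time_s: 0.98
tcp_pos: [0.5467, 0.0096, 0.2223]
ee_rot: [[-0.527, -0.85, -0.001], [-0.85, 0.527, 0.0], [0.0, 0.001, -1.0]]
wrist_force: [0.2, 0.0, 0.4]
gripper_width: 0.323
time_s: 1.4
tcp_pos: [0.5467, 0.0095, 0.1416]
ee_rot: [[-0.523, -0.853, -0.0], [-0.853, 0.523, -0.0], [0.0, 0.0, -1.0]]
wrist_force: [1.1, -0.7, 0.2]
gripper_width: 0.023
1.55 [0.54609476 0.00923955 0.14140835] [[-0.52248106 -0.85264455 -0.00328886]
 [-0.85264687  0.52248655 -0.00105343]
 [ 0.00261659  0.00225384 -0.99999404]] [-0.16889219 -0.71415668 -0.08364855] 0.006943478340505121
```

View pics/s1z.png

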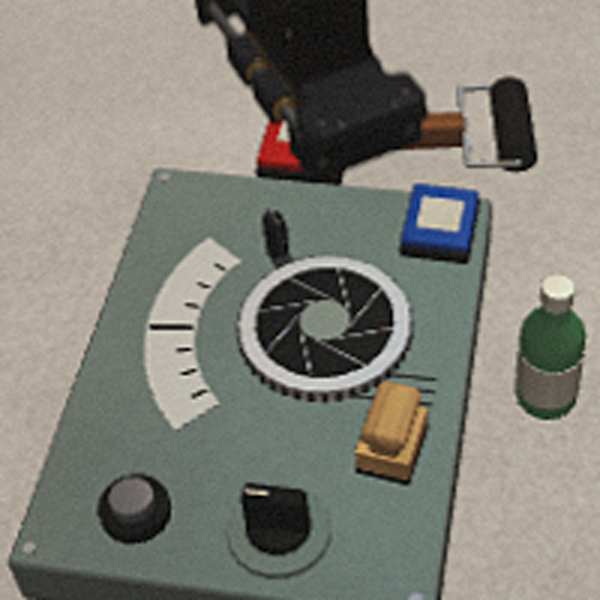

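View pics/wrist1.png

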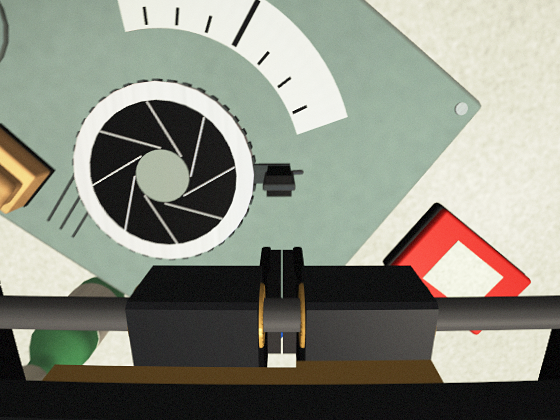

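```bash
python3 -m jog '[[0,0,1.6,0,0,0],[0,0,1.6,0,0,0],[0,0,1.6,0,0,0],[0,0,1.6,0,0,0],[0,0,0.2,0,0,0]]' 0
python3 -m jog '[[0.2,0,0,0,0,0],[0.2,0,0,0,0,0],[0.2,0,0,0,0,0],[0.2,0,0,0,0,0],[0.2,0,0,0,0,0]]' 0
python3 - <<'E'
from h import *
for n in('scene','side','wrist'):grab(n,n+'2.png')
s=sense();print(s['time_s'],s['tcp_pos'],s['wrist_force'])
print(ray('wrist1.png',[[163,169.5]],.067),ray('wrist1.png',[[236,44],[257.5,2]],.0555))
E
```

```text
time_s: 1.97
tcp_pos: [0.5459, 0.0093, 0.0752]
ee_rot: [[-0.523, -0.852, -0.003], [-0.852, 0.523, -0.001], [0.002, 0.002, -1.0]]
wrist_force: [0.0, -0.1, 0.2]
gripper_width: 0.008
time_s: 2.38
tcp_pos: [0.5421, 0.0009, 0.0775]
ee_rot: [[-0.523, -0.853, 0.002], [-0.853, 0.523, 0.0], [-0.001, -0.001, -1.0]]
wrist_force: [0.3, 0.2, 0.5]
gripper_width: 0.003
2.5333 [0.54182987 0.00084772 0.0769835 ] [-0.2389917  -0.20953527  0.46362611]
[[ 0.59057041 -0.05870031  0.067     ]] [[ 0.51054152 -0.0983102   0.0555    ]
 [ 0.48674722 -0.11136602  0.0555    ]]
```

View pics/wrist2.png

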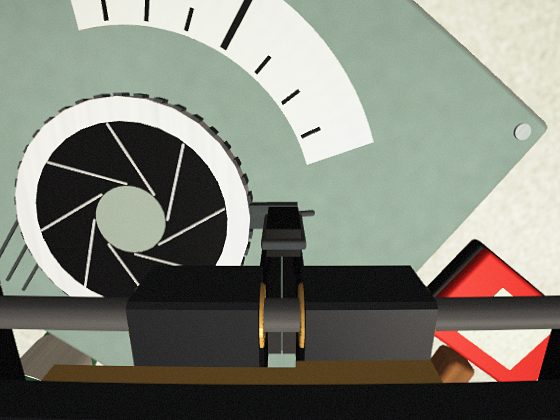

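```bash
python3 -m jog '[[0.2,0,0,0,0,0],[0.2,0,0,0,0,0],[0.1,0,0,0,0,0],[0,0,0,0,0,0],[0,0,0,0,0,0]]' 0
python3 -m jog '[[0.52,0.1,0,0,0,-4],[0.52,0.1,0,0,0,-4],[0.52,0.1,0,0,0,-4],[0.52,0.1,0,0,0,-4],[0.52,0.1,0,0,0,-4]]' 0
python3 -m jog '[[0.52,0.1,0,0,0,-4],[0.52,0.1,0,0,0,-4],[0.52,0.1,0,0,0,-4],[0.52,0.1,0,0,0,-4],[0.52,0.1,0,0,0,-4]]' 0
python3 - <<'E'
from h import *
for n in('scene','side','wrist'):grab(n,n+'3.png')
s=sense();print(s['time_s'],s['tcp_pos'],s['wrist_force'])
im=cv2.imread('pics/scene3.png');cv2.imwrite('pics/s3z.png',cv2.resize(im[150:350,150:350],None,fx=3,fy=3,interpolation=cv2.INTER_CUBIC))
E
```

```text
time_s: 2.95
tcp_pos: [0.5391, -0.0033, 0.0766]
ee_rot: [[-0.523, -0.853, -0.0], [-0.853, 0.523, -0.0], [0.0, 0.0, -1.0]]
wrist_force: [-0.5, 0.6, -0.6]
gripper_width: 0.006
time_s: 3.37
tcp_pos: [0.5247, -0.0247, 0.0766]
ee_rot: [[-0.196, -0.981, 0.001], [-0.981, 0.196, 0.001], [-0.001, -0.001, -1.0]]
wrist_force: [0.9, 1.6, -1.2]
gripper_width: 0.002
time_s: 3.78
tcp_pos: [0.5182, -0.0503, 0.0766]
ee_rot: [[0.152, -0.988, 0.001], [-0.988, -0.152, 0.001], [-0.0, -0.001, -1.0]]
wrist_force: [0.0, 2.6, -0.6]
gripper_width: 0.007
3.9333 [ 0.51760245 -0.05075009  0.07650726] [-0.15734    -0.11696478  0.00296459]
```

View pics/wrist3.png

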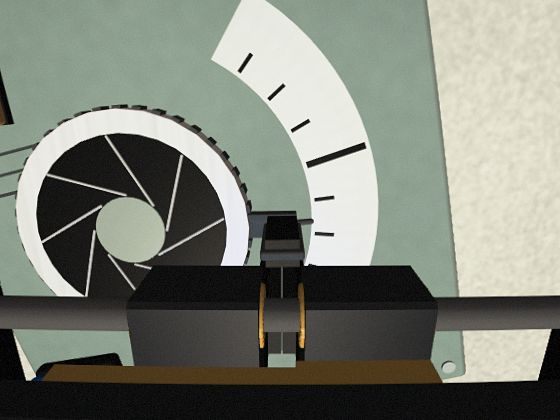

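View pics/s3z.png

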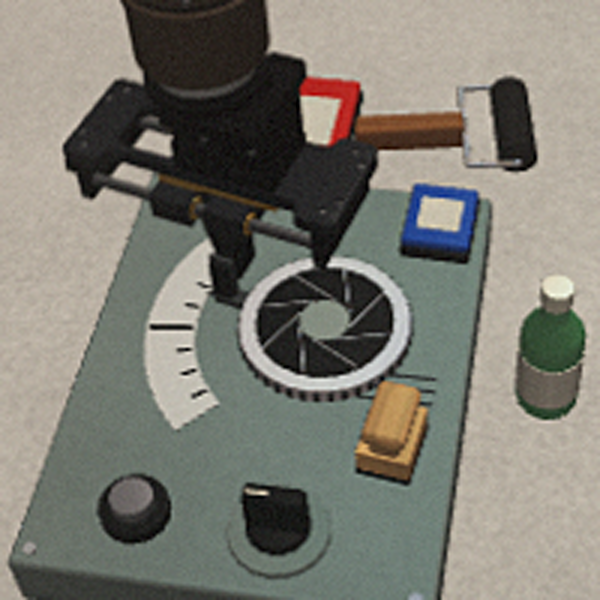

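```bash
python3 - <<'E'
from h import *
im=cv2.imread('pics/wrist3.png');cv2.imwrite('pics/w3z.png',cv2.resize(im[120:260,230:400],None,fx=4,fy=4,interpolation=cv2.INTER_CUBIC))
f='wrist3.png'
c=ray(f,[[132,208]],.067)[0];n=ray(f,[[313,221]],.058)[0];m=ray(f,[[307,164],[365,146]],.0555)
a=lambda p:np.degrees(np.arctan2(*(p-c)[:2][::-1]))%360
print(c,n,m,a(n),a(m[0]),a(m[1]),np.linalg.norm((n-c)[:2]),np.linalg.norm((m[0]-c)[:2]))
E
```

```text
[ 0.5921398  -0.06707288  0.067     ] [ 0.50372685 -0.07060815  0.058     ] [[ 0.51143143 -0.09858745  0.0555    ]
 [ 0.48498495 -0.11158621  0.0555    ]] 182.28979853558764 201.3293825024946 202.55854693856287 0.08848360129157275 0.08664299873231394
```

View pics/w3z.png

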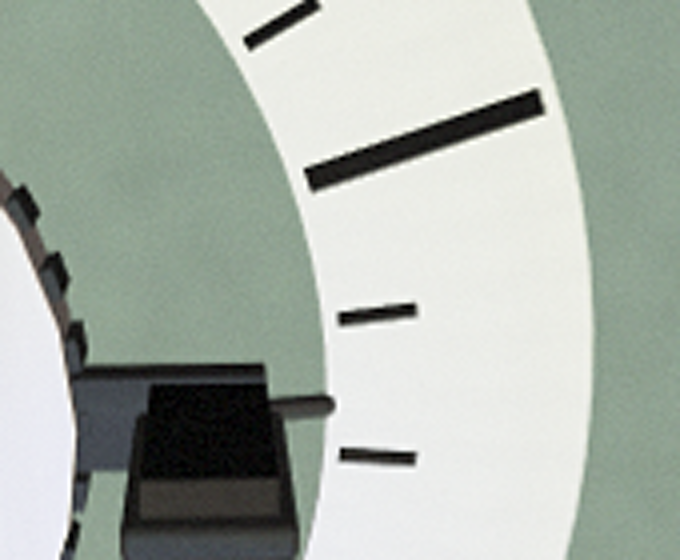

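```bash
python3 -m jog '[[0.4,0.08,0,0,0,-3],[0.4,0.08,0,0,0,-3],[0.39,0.07,0,0,0,-3],[0.39,0.07,0,0,0,-3],[0.26,0.05,0,0,0,-2]]' 0
python3 - <<'E'
from h import *
for n in('scene','side','wrist'):grab(n,n+'4.png')
s=sense();print(s['time_s'],s['tcp_pos'],s['wrist_force'])
im=cv2.imread('pics/wrist4.png');cv2.imwrite('pics/w4z.png',cv2.resize(im[120:260,230:400],None,fx=4,fy=4,interpolation=cv2.INTER_CUBIC))
E
```

```text
time_s: 4.35
tcp_pos: [0.5186, -0.0689, 0.0765]
ee_rot: [[0.383, -0.924, -0.001], [-0.924, -0.383, 0.0], [-0.0, 0.001, -1.0]]
wrist_force: [-0.7, 2.5, 0.6]
gripper_width: 0.006
4.5 [ 0.51869644 -0.06914181  0.07649766] [0.07567023 1.10690451 0.58514958]
```

View pics/w4z.png

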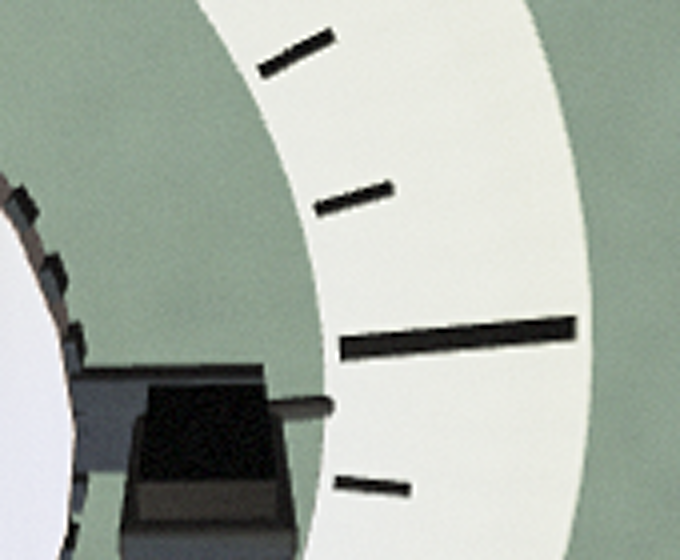

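```bash
python3 - <<'E'
from h import *
f='wrist4.png'
z=lambda x,y:[230+x/4,120+y/4]
c=np.array([.5915,-.0575,0])
n=ray(f,[z(331,405)],.058)[0];m=ray(f,[z(341,348),z(576,327)],.0555)
a=lambda p:np.degrees(np.arctan2(*(p-c)[:2][::-1]))%360
print(n,m,a(n),a(m[0]),np.linalg.norm((n-m[0])[:2]),np.linalg.norm((n-c)[:2]),np.linalg.norm((m[0]-c)[:2]))
E
```

```text
[ 0.50980895 -0.09142298  0.058     ] [[ 0.51120743 -0.09820939  0.0555    ]
 [ 0.48472666 -0.11220376  0.0555    ]] 202.5511321655972 206.8856074215278 0.006928997758584394 0.08845449102142196 0.09002305418968921
```

```bash
python3 -m jog '[[0.14,0.03,0,0,0,-1.1],[0.14,0.03,0,0,0,-1.1],[0.14,0.03,0,0,0,-1.1],[0.14,0.03,0,0,0,-1.1],[0,0,0,0,0,0]]' 0
python3 - <<'E'
from h import *
for n in('scene','side','wrist'):grab(n,n+'5.png')
s=sense();print(s['time_s'],s['tcp_pos'],s['wrist_force'])
im=cv2.imread('pics/wrist5.png');cv2.imwrite('pics/w5z.png',cv2.resize(im[120:260,230:400],None,fx=4,fy=4,interpolation=cv2.INTER_CUBIC))
E
```

```text
time_s: 4.92
tcp_pos: [0.52, -0.0749, 0.0765]
ee_rot: [[0.453, -0.891, -0.0], [-0.891, -0.453, -0.0], [-0.0, 0.0, -1.0]]
wrist_force: [0.4, 1.6, 0.3]
gripper_width: 0.006
5.0667 [ 0.51994894 -0.07489038  0.07649741] [-0.68012216  0.92828696  0.45370484]
```

View pics/w5z.png

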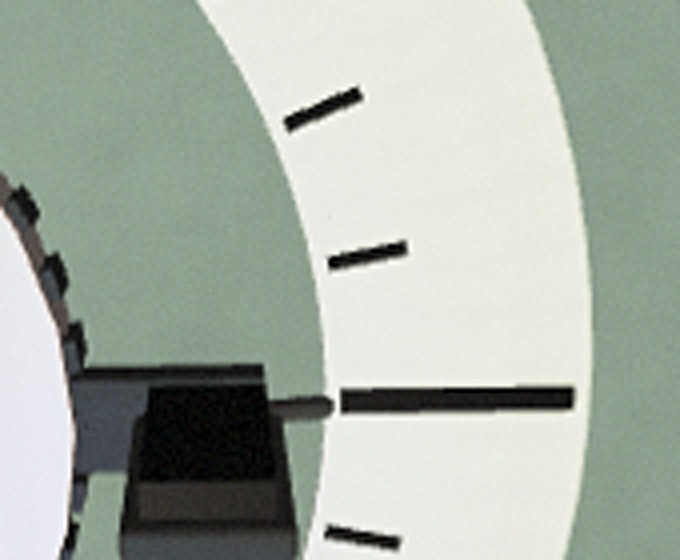

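The needle tip at (331,405) in the crop lines up with the long mark's inner end at (341,400). I'll back off and lift now.

```bash
python3 -m jog '[[-0.4,0,0,0,0,0],[-0.5,0,0,0,0,0],[-0.5,0,0,0,0,0],[-0.5,0,0,0,0,0],[-0.5,0,0,0,0,0]]' 0
python3 -m jog '[[0,0,-1.6,0,0,0],[0,0,-1.6,0,0,0],[0,0,-1.6,0,0,0],[0,0,-1.6,0,0,0],[0,0,-0.8,0,0,0]]' 0
python3 - <<'E'
from h import *
for n in('scene','side','wrist'):grab(n,n+'6.png')
s=sense();print(s['time_s'],s['tcp_pos'],s['wrist_force'],s['joints'])
im=cv2.imread('pics/wrist6.png');cv2.imwrite('pics/w6z.png',cv2.resize(im[0:280,160:500],None,fx=2.3,fy=2.1,interpolation=cv2.INTER_CUBIC))
E
```

```text
time_s: 5.48
tcp_pos: [0.5088, -0.0528, 0.0766]
ee_rot: [[0.453, -0.892, 0.0], [-0.892, -0.453, -0.0], [0.0, -0.0, -1.0]]
wrist_force: [0.6, -0.2, 0.1]
gripper_width: 0.005
time_s: 5.9
tcp_pos: [0.51, -0.0529, 0.1506]
ee_rot: [[0.453, -0.891, 0.003], [-0.891, -0.453, 0.0], [0.001, -0.003, -1.0]]
wrist_force: [0.3, 0.8, -0.2]
gripper_width: 0.002
6.05 [ 0.50905463 -0.05303756  0.14869835] [0.57708826 0.2673767  0.23389131] [ 1.22336484e+01  1.50725638e+01 -2.14203245e+01 -2.29876299e-02
 -5.34512905e+01  1.46824891e+01]
```

View pics/wrist6.png

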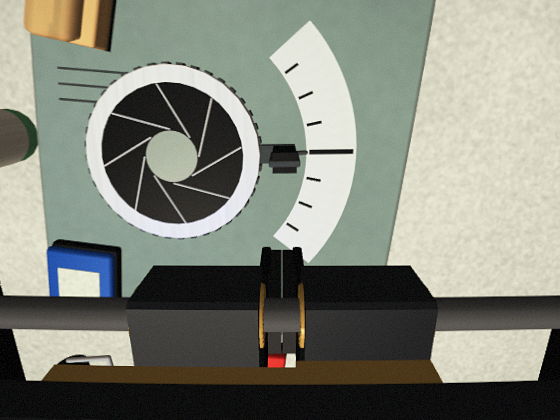

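```bash
python3 -m jog '[[2.4,0.6,0,0,0,0],[2.4,0.6,0,0,0,0],[2.4,0.6,0,0,0,0],[2.4,0.6,0,0,0,0],[2.4,0.6,0,0,0,0]]' 0
python3 - <<'E'
from h import *
for n in('scene','wrist'):grab(n,n+'7.png')
s=sense();print(s['time_s'],s['tcp_pos'],s['wrist_force'])
E
```

```text
time_s: 6.47
tcp_pos: [0.5359, -0.1748, 0.1469]
ee_rot: [[0.452, -0.892, -0.003], [-0.892, -0.452, 0.0], [-0.002, 0.002, -1.0]]
wrist_force: [-0.5, 0.1, -0.0]
gripper_width: 0.007
6.5667 [ 0.5363161  -0.17629801  0.14657181] [-0.63786876 -0.0438691   0.16671298]
```

View pics/wrist7.png

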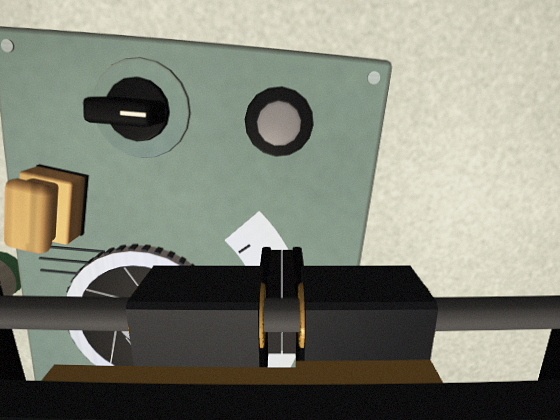

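```bash
python3 - <<'E'
from h import *
s=sense();R=np.array(s['ee_rot'])
for z in(.065,.07,.075,.08):
  p=ray('wrist7.png',[[280,122]],z)[0];q=ray('scene0.png',[[193.4,317]],z)[0]; print(z,p,q,(R.T@(p-s['tcp_pos']))*100)
E
```

```text
0.065 [ 0.56487399 -0.23316192  0.065     ] [ 0.56299806 -0.23116894  0.065     ] [ 6.3729049  -0.0185244   8.14959553]
0.07 [ 0.56503248 -0.23349925  0.07      ] [ 0.56553772 -0.23315971  0.07      ] [ 6.40956901 -0.01628408  7.64955566]
0.075 [ 0.56519096 -0.23383659  0.075     ] [ 0.56807737 -0.23515047  0.075     ] [ 6.44623311 -0.01404377  7.1495158 ]
0.08 [ 0.56534945 -0.23417393  0.08      ] [ 0.57061703 -0.23714123  0.08      ] [ 6.48289722 -0.01180346  6.64947594]
```

```bash
python3 -m jog '[[1.6,0,0,0,0,0],[1.6,0,0,0,0,0],[1.6,0,0,0,0,0],[1.65,0,0,0,0,0],[0,0,0,0,0,0]]' 0
python3 -m jog '[[0,0,1.2,0,0,0],[0,0,1.2,0,0,0],[0,0,1.2,0,0,0],[0,0,1,0,0,0],[0,0,0.9,0,0,0]]' 0
python3 - <<'E'
from h import *
for n in('scene','side','wrist'):grab(n,n+'8.png')
s=sense();print(s['time_s'],s['tcp_pos'],s['wrist_force'])
im=cv2.imread('pics/scene8.png');a=cv2.resize(im[200:360,140:300],None,fx=2.5,fy=2.5,interpolation=cv2.INTER_CUBIC)
im=cv2.imread('pics/side8.png');b=cv2.resize(im[120:280,230:390],None,fx=2.5,fy=2.5,interpolation=cv2.INTER_CUBIC)
cv2.imwrite('pics/m8.png',np.hstack([a,b]))
E
```

```text
time_s: 6.98
tcp_pos: [0.5662, -0.2326, 0.1469]
ee_rot: [[0.451, -0.893, -0.002], [-0.893, -0.451, 0.0], [-0.001, 0.002, -1.0]]
wrist_force: [0.4, 0.1, 0.0]
gripper_width: 0.004
time_s: 7.4
tcp_pos: [0.565, -0.2305, 0.092]
ee_rot: [[0.453, -0.892, -0.002], [-0.892, -0.453, 0.001], [-0.002, 0.002, -1.0]]
wrist_force: [-0.1, -0.4, -0.3]
gripper_width: 0.004
7.55 [ 0.56521441 -0.23099388  0.09258946] [ 1.03673687 -0.92491032 -0.4010967 ]
```

View pics/m8.png

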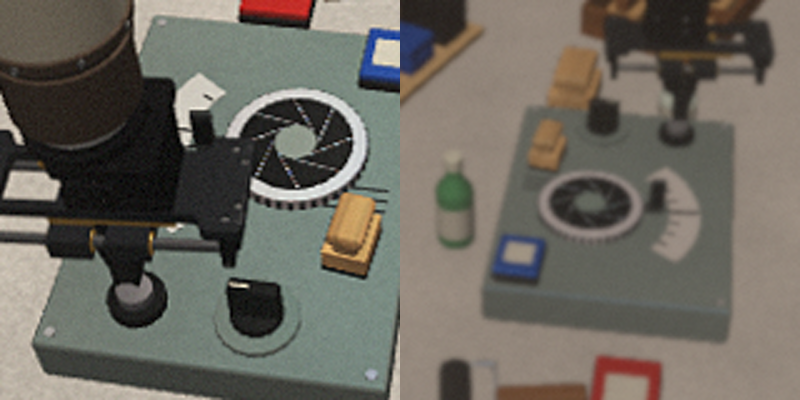

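View pics/wrist8.png

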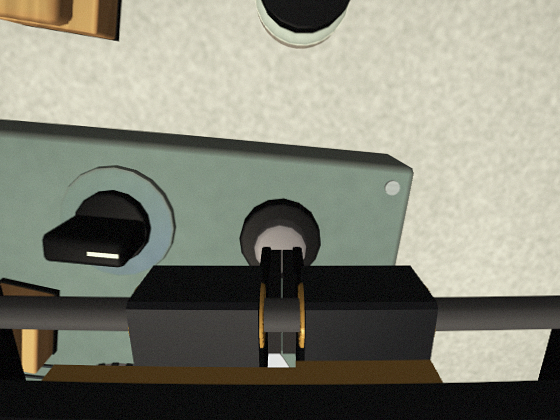

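```bash
python3 -m jog '[[0.25,0,0.4,0,0,0],[0,0,0.4,0,0,0],[0,0,0.4,0,0,0],[0,0,0.2,0,0,0],[0,0,0.0,0,0,0]]' 0
python3 -m jog '[[0,0,0.1,0,0,0],[0,0,0.1,0,0,0],[0,0,0.1,0,0,0],[0,0,0.1,0,0,0],[0,0,0,0,0,0]]' 0
```

```text
time_s: 7.97
tcp_pos: [0.5666, -0.2337, 0.079]
ee_rot: [[0.452, -0.892, -0.001], [-0.892, -0.452, 0.0], [-0.001, 0.001, -1.0]]
wrist_force: [-0.1, -0.3, 0.1]
gripper_width: 0.005
time_s: 8.38
tcp_pos: [0.5671, -0.2338, 0.0759]
ee_rot: [[0.453, -0.892, 0.0], [-0.892, -0.453, -0.0], [0.0, -0.0, -1.0]]
wrist_force: [-1.6, 0.4, 2.3]
gripper_width: 0.005
```

```bash
python3 -m jog '[[0,0,0.1,0,0,0],[0,0,0.1,0,0,0],[0,0,0.1,0,0,0],[0,0,0,0,0,0],[0,0,0,0,0,0]]' 0
python3 -m jog '[[0,0,0.1,0,0,0],[0,0,0.1,0,0,0],[0,0,0,0,0,0],[0,0,0,0,0,0],[0,0,0,0,0,0]]' 0
```

```text
time_s: 8.8
tcp_pos: [0.5672, -0.2338, 0.0728]
ee_rot: [[0.453, -0.892, 0.0], [-0.892, -0.453, -0.0], [0.0, -0.0, -1.0]]
wrist_force: [-0.8, 0.4, 4.9]
gripper_width: 0.007
time_s: 9.22
tcp_pos: [0.5672, -0.2338, 0.0714]
ee_rot: [[0.453, -0.892, 0.001], [-0.892, -0.453, -0.0], [0.001, -0.0, -1.0]]
wrist_force: [-1.2, 1.1, 8.0]
gripper_width: 0.008
```

```bash
python3 -m jog '[[0,0,0.1,0,0,0],[0,0,0.1,0,0,0],[0,0,0,0,0,0],[0,0,0,0,0,0],[0,0,0,0,0,0]]' 0
```

```text
time_s: 9.63
tcp_pos: [0.5673, -0.2338, 0.0713]
ee_rot: [[0.453, -0.891, 0.001], [-0.891, -0.453, -0.001], [0.001, -0.0, -1.0]]
wrist_force: [-4.6, 3.2, 15.6]
gripper_width: 0.005
```

```bash
python3 -m jog '[[0,0,-0.4,0,0,0],[0,0,-0.6,0,0,0],[0,0,-1,0,0,0],[0,0,-1.5,0,0,0],[0,0,-1.5,0,0,0]]' 0
python3 -m jog '[[-1.5,0,-1.5,0,0,0],[-1.5,0,-1.5,0,0,0],[-1.5,0,-1.5,0,0,0],[-1.5,0,-1.5,0,0,0],[-1.5,0,-1.5,0,0,0]]' 0
python3 -m jog '[[-1.5,0,-0.5,0,0,0],[-1.5,0,0,0,0,0],[-1.5,0,0,0,0,0],[-1.5,0,0,0,0,0],[-0.5,0,0,0,0,0]]' 0
python3 - <<'E'
from h import *
for n in('scene','side','wrist'):grab(n,n+'9.png')
s=sense();print(s['time_s'],s['tcp_pos'],s['wrist_force'])
E
```

```text
time_s: 10.05
tcp_pos: [0.5663, -0.2335, 0.1182]
ee_rot: [[0.452, -0.892, -0.002], [-0.892, -0.452, 0.001], [-0.002, 0.002, -1.0]]
wrist_force: [0.7, 0.3, 0.2]
gripper_width: 0.002
time_s: 10.47
tcp_pos: [0.5323, -0.1661, 0.1938]
ee_rot: [[0.452, -0.892, -0.001], [-0.892, -0.452, 0.0], [-0.001, 0.001, -1.0]]
wrist_force: [1.0, 0.0, -0.2]
gripper_width: 0.007
time_s: 10.88
tcp_pos: [0.5025, -0.1076, 0.1985]
ee_rot: [[0.453, -0.891, -0.001], [-0.891, -0.453, 0.001], [-0.001, 0.001, -1.0]]
wrist_force: [0.3, -1.0, -0.4]
gripper_width: 0.002
11.0333 [ 0.5037609 -0.1088029  0.1986151] [-0.18982616 -0.4419793  -0.25070464]
```

View pics/wrist9.png

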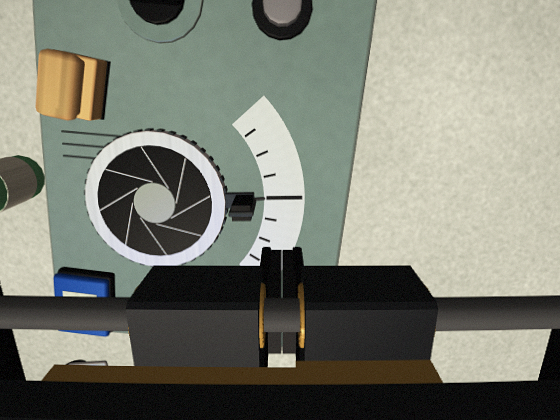

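View pics/scene9.png

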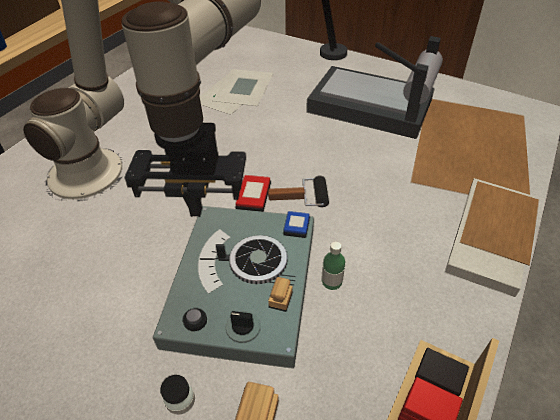

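The pointer at (263,198) still meets the long mark at (267,198). The button at (194,318) looks up, and the bystanders and knob are where they were in the first picture.

```bash
python3 -c "
from station import finish_job;print(finish_job())"
```

```text
the job is handed in; nothing more can be done
None
```

I pushed the lever round with the side of the shut fingers until the pointer met the long mark. Then I pressed the start button fully down, released it and moved the arm clear. The job was handed in at about 11 s of the 45 s allowed; no verdict came back.

- **Pointer:** in the close-up taken before backing off, the tip was within about 0.5 mm sideways of the long mark's inner end. The last wrist picture, taken after the press, still shows it there.
- **Start button:** it stopped moving at a TCP height of 71.3 mm, while the force rose from 8 to 15.6 N, against 5 N for fully down. Contact was about 6 mm higher, roughly the full travel. In the last picture it looks up again, but I judged that by eye only.
- **Everything else:** the timer knob, stamps, ink pads, jar, bottle and roller look the same as in the first picture, also by eye. The wrist force was back near zero at the end, with the tool about 20 cm above the table and touching nothing.
- **Disagreement:** my estimates of the iris centre differed between pictures by about 3 mm. One, where the gripper hid part of the ring, was about 10 mm off and I did not use it. I made the final setting from the pointer and mark in the picture, so this did not affect it.

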